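# Swap the paint jar and the glue bottle in the craft tray

### The arm

A 6-joint arm with a two-finger parallel gripper is mounted at the origin on the work surface. World frame = base frame: x ahead of the robot, y to its left, z up, the work surface at z = 0. Lengths are in m, angles in rad, forces in N, time in s.
With the tool pointing down it reaches from about 0.3 to 0.775 m from the base axis. Payload 14.6 kg.
Tool frame: the origin (TCP) lies on the mounting face of the last link; the fingertips stand 199 mm ahead of it and the grasp point (between the pads) lies 180 mm ahead of it; z points along the fingers, y is the direction in which the jaws open and shut (so a half turn about z gives the same grasp; the last joint's range is limited). The gripper opens to 94 mm and grips with 3 to 60 N. Pads are 16 mm wide; open, the fingers measure 119 mm over their backs; the gripper's body (75 mm by 177 mm) begins 78 mm behind the grasp point.
Start: joints at [-1.335, 0.3, 1.521, -0, 1.321, -0.067], TCP at [0.164, -0.525, 0.405] pointing down, gripper open.
Joint ranges: [-3.03, 3.03], [-0.79, 2.21], [0.23, 2.52], [-1.04, 4.18], [0, 3.07], [-2.55, 2.55]. Speed limits (rad/s): [2.22, 2.22, 2.57, 3.14, 3.14, 3.14].

### API

Orientations are given as [roll, pitch, yaw] about the fixed x, y, z axes, in that order (R = Rz(yaw) Ry(pitch) Rx(roll)).
In Python, from station import sensors, vision, job gives the robot as it stands. The module is installed in compiled form; this text tells all that it offers.
- The arm moves only by the tool arm_command, never from a script. Its argument "plan" is one flat list of numbers, 5 for each row, row after row: the closure, from -1 (fully open) to 1 (shut), so that 0 is half open, then the shift along the world's x, y, z scaled (see below), then the turn about the world's z scaled (see below). A call has 1 to 20 rows; each row is the pose to reach, as a shift and turn from the pose commanded when the call began; what a row does not reach only later rows make up. The controller multiplies each number of a shift by 400 mm and each number of a turn by 120 degrees. A row lasts 1/10 s, in which the tool goes at most 50 mm and 8.59 degrees, less where a joint would pass 70% of its speed; a pose out of reach is approached as far as the arm can. A call with a number of a shift or a turn outside -1 to 1 is refused whole. A call with a gripper value outside its range is refused whole. The fingers move at their own pace and stop on an object; "newtons" is the grip in N (left out, the last holds). Time passes only in rows, so rows that repeat a pose let the fingers close. It gives the time, the measured TCP pose, the force and the opening at its end, in the units of the state.
- sensors.get_obs(): the state, without advancing time (a new reading comes with each control period).
- vision.camera(name): name is "scene" or "side" or "wrist"; returns the picture (480x640x3 uint8, blue, green, red); there is no depth.
- vision.camera_params(name): a dict with "intrinsics" (3x3 intrinsics, pixels), "rvec" (rotation vector, rad) and "tvec" (3), from world to camera coordinates, as OpenCV has them. Camera axes: x right, y down, z forward; pixel columns grow to the right and rows downward; lengths in m; the calibration is good to about 2 mm. A picture is of the moment at which its call begins: read the wrist's pose just before it. camera_params takes no time and is no camera call; for the wrist camera it gives the pose at the moment of the call.
- job.hand_in(): hands the job in, once; it reports no verdict.
Trained networks look in the newest picture that a camera, given by its name, has taken for a name from the list of things; names that differ only in an ending like _2 or _b are one class to them, and where a whole thing is asked for, a point or a joint stands for the part that bears it (a point fixed in the world has none). Each returns a list of dicts, best first, with "confidence" (0 to 1); they miss things now and then, are a little off and sometimes report something else, mostly with a low value. They report only what shows in the picture. A call takes as long as a camera call. They do not tell look-alikes from the thing itself.
- vision.search_frame(name, camera): "at" ([row, column] in pixels, amid what is visible of it).
- vision.silhouettes(name, camera): "mask" (480x640 bool, what is visible of it) and "at" ([row, column] in pixels, amid what is visible of it).
- vision.pinpoint(name, camera): "at" ([row, column] in pixels: a listed point, or the origin of a listed thing).
The state is a dict: "time_s": time; "qpos": joint angles; "joint_vel": joint speeds; "tau": joint torques, N m; "ee_pos": TCP position; "eef_rot": TCP orientation; "force": force on the tool from outside, world axes, zero at the start; "moment": the same for the moment, N m; "grip_width": finger opening in m.
Only numpy, scipy, OpenCV 4.12 (cv2) and the standard library are available. Lean on these libraries where they do the work, as an engineer would, in place of code of your own. Each camera call takes 0.05 s, during which the arm holds its last target.

### The job

The next person at this craft table works with the other hand: swap the squat paint jar and the tall glue bottle, which stand in the two end bays of the low three-bay wooden tray, so that each stands upright and flat on the floor of the bay where the other was. Keep them upright and set them down gently rather than dropping them; you may stand one on the plywood board meanwhile. Leave the dish, the spool, the brush and the palette knife where they are.

Things in the scene. Friction and masses are not known exactly. Their poses are not given: they have to be found in the camera images.
- tray: (Sizes in mm.) Low wooden tray, fixed to the table, 110 (x) x 342 (y) x 22 high; origin at the centre of its underside, z up. Floor 8 thick. Three square bays in a row along its y axis, 110 apart, each 94 (x) x 98 (y) inside, walled by laths that rise 14 above the floor (8 thick along the long sides, 12 between bays and at the ends).
- bay_left (a point): Centre of the floor of the tray's end bay on its +y side, 8 mm above the table; axes as the tray's.
- bay_right (a point): Centre of the floor of the tray's end bay on its -y side, 8 mm above the table; axes as the tray's.
- jar: (Sizes in mm.) Squat white plastic paint jar with a paper label and a flat steel lid: round, diameter 60, total height 80 (lid: diameter 58, the top 18 mm). About 0.3 kg. Origin at the centre of its underside, z up its axis. It starts in one end bay of the tray, either one.
- bottle: (Sizes in mm.) Tall white plastic glue bottle with a paper label and a steel screw cap: round, body diameter 50 up to height 98, shoulder tapering to a neck of diameter 26 at 114, cap diameter 34 from 118 to 150 (total height 150). About 0.3 kg. Origin at the centre of its underside, z up its axis. It starts in the other end bay.
- board: (Sizes in mm.) Flat plywood work board fixed to the table beside the tray (on either side of it), 220 (x) x 240 (y) x 6 thick; origin at the centre of its underside.
- board_clear (a point): Centre of the board's top face, 6 mm above the table; the middle of the board is free (about 120 mm wide in the board's y).
- dish: (Sizes in mm.) Small white ceramic dish, round, diameter 72, height 36, standing in the tray's middle bay; origin at the centre of its underside. To be left alone.
- spool: (Sizes in mm.) Empty wooden thread spool standing on end just behind (+x side of) the tray's middle, diameter 52, height 50; origin at the centre of its underside. To be left alone.
- brush: (Sizes in mm.) Flat brush with a wooden handle lying on the +y side of the board, 180 long, 42 wide, 20 high; origin under its middle, x towards the bristles. To be left alone.
- knife: (Sizes in mm.) Palette knife (spatula) with a wooden handle lying on the -y side of the board, 180 long, 20 high; origin under its middle, x towards the blade. To be left alone.
Mind the look-alikes: they are no part of the job. Leave any blue or red look-alike of the jar alone. Leave any turquoise look-alike of the bottle alone.

How it is judged:
At the end, for the whole second after the job is handed in: Jar and bottle stand in each other's end bays: each upright (within 0.1 rad), its centre within 35 mm of the centre of the bay floor and its underside on that floor (less than 13 mm above the table), more than 120 mm from where it began, at rest (under 0.03 m/s) (((horizontal distance between jar and bay_left below 0.035 m and horizontal distance between bottle and bay_right below 0.035 m) or (horizontal distance between jar and bay_right below 0.035 m and horizontal distance between bottle and bay_left below 0.035 m)) and distance of each of jar, bottle from where it was at the start of the episode above 0.12 m and height (world z) of each of jar, bottle below 0.013 m and angle between each of jar, bottle's own z axis and vertical below 0.1 rad and linear speed of each of jar, bottle below 0.03 m/s); the robot touches nothing.
It fails at once if the jar or the bottle is tipped over (leans more than 40 degrees) (angle between any of jar, bottle's own z axis and vertical above 0.7 rad).
It fails at once if the jar or the bottle is dropped from more than about 20 mm (moves at over 0.6 m/s with no finger on it) ((linear speed of jar above 0.6 m/s and contact force between the fingers and jar below 0.2 N) or (linear speed of bottle above 0.6 m/s and contact force between the fingers and bottle below 0.2 N)).
It fails at once if the dish, the spool, the brush or the palette knife is moved by more than 30 mm (distance of any of dish, spool, brush, knife from where it was at the start of the episode above 0.03 m).
It also fails if it takes over 64 s, if anything falls off the work surface, if the arm or the gripper's body presses on something with over 40 N, if the wrist force passes 120 N, or if a joint passes its speed limit or range.

## Working session

There is one attempt and no reset: what is moved stays moved. The work goes in short steps, Python scripts to look and compute and a tool call to move; the robot and the scene stay as the last step left them, time stands still between calls to the robot, and variables do not carry over. Pictures are saved under pics/ and viewed, and the job is handed in when it is done.

Besides the shell and the picture viewer there is one more tool, called in YAML: its name, and indented under it one key for each argument. arm_command: Moves the arm, as the interface text tells. Its arguments: {"type":"object","properties":{"plan":{"type":"array"},"newtons":{"type":"number"}},"required":["plan"]}

```bash
mkdir -p pics; python3 - <<'E'
from station import sensors, vision, job
import cv2
print(sensors.get_obs())
for c in ["scene","side","wrist"]:
    im=vision.camera(c); cv2.imwrite(f"pics/a_{c}.png",im)
    p=vision.camera_params(c); print(c,p)
    for n in ["tray","bay_left","bay_right","jar","bottle","board_clear","dish","spool","brush","knife"]:
        r=vision.pinpoint(n,c)
        print(n,[([round(float(v)) for v in d["at"]],round(d["confidence"],2)) for d in r][:4])
E
```

```text
{'time_s': 0.0, 'qpos': array([-1.33462145e+00,  3.00451830e-01,  1.52156111e+00, -3.27241340e-06,
        1.32073480e+00, -6.66003966e-02]), 'joint_vel': array([-2.41844337e-04, -7.93618696e-04, -5.25748129e-04,  1.48113596e-03,
        2.35100606e-03,  7.34284706e-06]), 'tau': array([-5.28860164e-04, -5.31805301e+01, -3.52739847e+01,  7.08260620e-02,
        2.43462611e-02, -1.16759529e-04]), 'ee_pos': array([ 0.16398245, -0.52494956,  0.40410522]), 'eef_rot': array([-3.14043991e+00, -7.37102425e-05,  3.02776047e-01]), 'force': array([-0.64361766,  0.21414881,  0.57277426]), 'moment': array([-0.01766847, -0.0035931 ,  0.03187098]), 'grip_width': 0.0940574029407281}
scene {'intrinsics': array([[568.41002745,   0.        , 325.30585911],
       [  0.        , 568.41002745, 237.61158148],
       [  0.        ,   0.        ,   1.        ]]), 'rvec': array([ 2.15393339,  1.01658137, -0.40819704]), 'tvec': array([-0.34008545, -0.23624724,  1.34024893])}
tray [([222, 387], 0.73)]
bay_left [([199, 424], 0.84)]
bay_right [([235, 343], 0.65)]
jar [([237, 342], 0.93), ([194, 307], 0.81), ([29
[... 598 characters left out ...]
 ([316, 302], 0.69), ([351, 310], 0.28)]
jar [([241, 300], 0.88), ([240, 240], 0.71), ([249, 365], 0.62)]
bottle [([199, 306], 0.83), ([196, 256], 0.57)]
board_clear [([316, 305], 0.72), ([318, 303], 0.26)]
dish [([217, 307], 0.8)]
spool [([214, 347], 0.81)]
brush [([288, 298], 0.86)]
knife [([349, 307], 0.86)]
wrist {'intrinsics': array([[332.01478884,   0.        , 316.40925432],
       [  0.        , 332.01478884, 240.39124787],
       [  0.        ,   0.        ,   1.        ]]), 'rvec': array([-2.34916526,  1.72730874,  0.23311616]), 'tvec': array([-0.55000225, -0.02902027,  0.39094625])}
tray []
bay_left []
bay_right []
jar []
bottle []
board_clear []
dish []
spool []
brush []
knife []
```

View pics/a_scene.png

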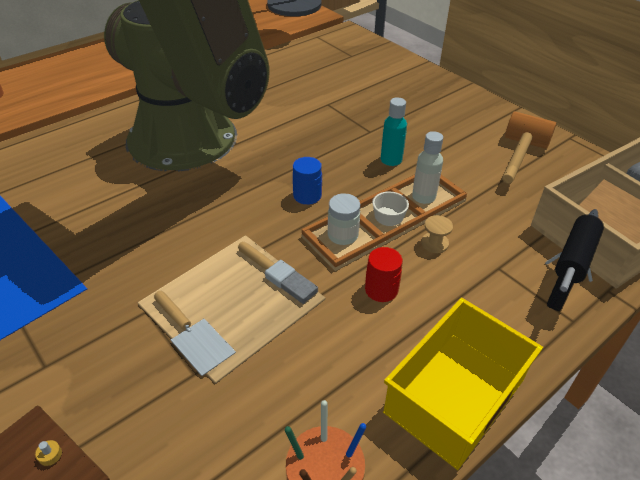

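View pics/a_side.png

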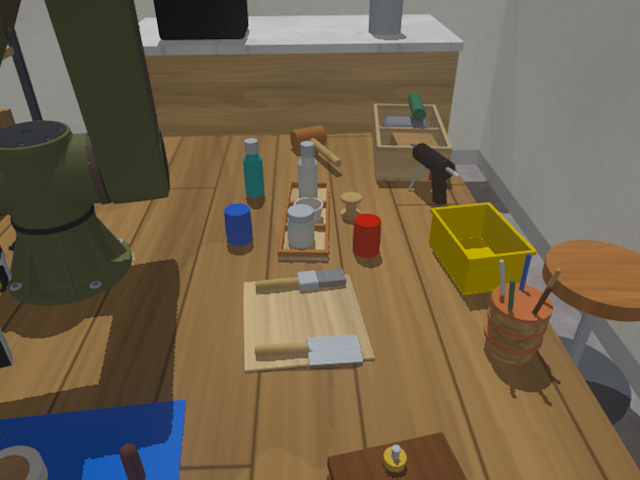

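```bash
cat > h.py <<'E'
import numpy as np, cv2
from station import sensors, vision, job
def ray(c,at,z,p=None):
    p=p or vision.camera_params(c)
    K=p["intrinsics"];R=cv2.Rodrigues(np.array(p["rvec"],float))[0];t=np.array(p["tvec"]).ravel()
    d=R.T@np.linalg.solve(K,[at[1],at[0],1.]); o=-R.T@t
    return o+d*(z-o[2])/d[2]
def proj(c,pts):
    p=vision.camera_params(c)
    return cv2.projectPoints(np.array(pts,float).reshape(-1,3),np.array(p["rvec"],float),np.array(p["tvec"],float),p["intrinsics"],None)[0].reshape(-1,2)
E
python3 - <<'E'
from h import *
P={"scene":{"tray":[(222,387,0)],"bay_left":[(199,424,.008)],"bay_right":[(235,343,.008)],"jar":[(237,342,.008),(194,307,0),(292,381,0)],"bottle":[(159,391,0),(196,423,.008)],"board":[(298,233,.006)],"dish":[(214,384,.008)],"spool":[(246,437,0)],"brush":[(274,274,.006)]},
"side":{"tray":[(219,305,0)],"bay_left":[(198,306,.008)],"bay_right":[(241,307,.008)],"jar":[(241,300,.008),(240,240,0),(249,365,0)],"bottle":[(199,306,.008),(196,256,0)],"board":[(316,305,.006)],"dish":[(217,307,.008)],"spool":[(214,347,0)],"brush":[(288,298,.006)],"knife":[(349,307,.006)]}}
for c in P:
  for n in P[c]:
    for a in P[c][n]: print(c,n,np.round(ray(c,a[:2],a[2]),3)[:2])
E
```

```text
scene tray [0.517 0.173]
scene bay_left [0.52  0.276]
scene bay_right [0.496 0.074]
scene jar [0.498 0.069]
scene jar [0.348 0.102]
scene jar [0.642 0.036]
scene bottle [0.371 0.328]
scene bottle [0.512 0.281]
scene board [ 0.492 -0.177]
scene dish [0.502 0.178]
scene spool [0.626 0.2  ]
scene brush [ 0.492 -0.089]
side tray [0.506 0.181]
side bay_left [0.51  0.274]
side bay_right [0.508 0.069]
side jar [0.492 0.07 ]
side jar [0.354 0.093]
side jar [0.638 0.043]
side bottle [0.51  0.268]
side bottle [0.378 0.306]
side board [ 0.499 -0.182]
side dish [0.511 0.176]
side spool [0.611 0.2  ]
side brush [ 0.487 -0.098]
side knife [ 0.501 -0.267]
```

The scene picture shows the jar in the −y bay at about (342,237) and the bottle in the +y bay at about (423,196). The look-alikes are blue, red and turquoise. I'll refine the positions by fitting the silhouettes.

```bash
cat > fit.py <<'E'
from h import *
from scipy.optimize import minimize
JAR=[(0,.03),(.062,.03),(.062,.029),(.08,.029)]
BOT=[(0,.025),(.098,.025),(.114,.013),(.118,.013),(.118,.017),(.15,.017)]
def render(c,prof,x,y,z0):
    m=np.zeros((480,640),np.uint8);a=np.linspace(0,2*np.pi,40)
    for (h1,r1),(h2,r2) in zip(prof[:-1],prof[1:]):
        pts=np.vstack([np.c_[x+r*np.cos(a),y+r*np.sin(a),np.full(40,z0+h)] for h,r in((h1,r1),(h2,r2))])
        cv2.fillConvexPoly(m,cv2.convexHull(np.round(proj(c,pts)).astype(np.int32)),1)
    return m>0
def fit(prof,masks,x0,z0):
    def f(v):
        s=0
        for c,m in masks.items():
            r=render(c,prof,v[0],v[1],z0); s+=1-(r&m).sum()/(r|m).sum()
        return s
    best=minimize(f,x0,method="Nelder-Mead",options=dict(initial_simplex=[x0,[x0[0]+.012,x0[1]],[x0[0],x0[1]+.012]],xatol=2e-4))
    return best.x,best.fun
def masks(n,cams,near,z):
    out={}
    for c in cams:
        vision.camera(c)
        L=vision.silhouettes(n,c); u=proj(c,[[near[0],near[1],z]])[0]
        L=[d for d in L if np.hypot(d["at"][1]-u[0],d["at"][0]-u[1])<30]
        if L: out[c]=L[0]["mask"]
    return out
E
python3 - <<'E'
from fit import *
for n,prof,x0 in(("jar",JAR,[.495,.07]),("bottle",BOT,[.511,.275])):
    M=masks(n,["scene","side"],x0,.05)
    print(n,list(M),fit(prof,M,x0,.008))
    for c in M: print(c,fit(prof,{c:M[c]},x0,.008))
# tray fit by colour: network mask
T={}
for c in("scene","side"):
    L=vision.silhouettes("tray",c)
    if L:T[c]=L[0]["mask"];print(T[c].sum(),L[0]["confidence"])
occ={}
def box(c,v):
    x,y,a=v;C,S=np.cos(a),np.sin(a);m=np.zeros((480,640),np.uint8)
    P=[[x+C*i*.055-S*j*.171,y+S*i*.055+C*j*.171,z] for i in(-1,1) for j in(-1,1) for z in(0,.022)]
    cv2.fillConvexPoly(m,cv2.convexHull(np.round(proj(c,P)).astype(np.int32)),1);return m>0
for c in T:
    o=np.zeros((480,640),bool)
    for n in("jar","bottle","dish"):
        for d in vision.silhouettes(n,c): o|=d["mask"]
    occ[c]=cv2.dilate(o.astype(np.uint8),np.ones((5,5)))>0
def f(v,cs):
    s=0
    for c in cs:
        r=box(c,v)&~occ[c];m=T[c]&~occ[c];s+=1-(r&m).sum()/(r|m).sum()
    return s
for cs in [list(T)]+[[c] for c in T]:
    b=min((minimize(f,[.505,.175,a],args=(cs,),method="Nelder-Mead",options=dict(initial_simplex=[[.505,.175,a],[.52,.175,a],[.505,.19,a],[.505,.175,a+.08]])) for a in(-.1,0,.1)),key=lambda r:r.fun)
    print("tray",cs,b.x,b.fun)
    if len(cs)==len(T): tv=b.x
ims=[]
for c in("scene","side"):
    im=cv2.imread(f"pics/a_{c}.png");x,y,a=tv;C,S=np.cos(a),np.sin(a)
    def w(i,j,z):return [x+C*i-S*j,y+S*i+C*j,z]
    for z in(0,.022): cv2.polylines(im,[np.round(proj(c,[w(-.055,-.171,z),w(.055,-.171,z),w(.055,.171,z),w(-.055,.171,z)])).astype(np.int32)],True,(0,255,0) if z else (255,0,255),1)
    for n,bd in(("bl",.11),("br",-.11)):
        q=w(0,bd,.008);print(n,q)
    r=im[130:300,230:500] ;ims.append(cv2.resize(r,None,fx=1.48*1.5,fy=1.48*1.5)[:300] if 0 else cv2.resize(r,(470,296)))
cv2.imwrite("pics/b.png",np.vstack(ims))
print(sensors.get_obs()["time_s"])
E
```

```text
jar ['scene', 'side'] (array([0.49440527, 0.07493213]), np.float64(0.15111683966597655))
scene (array([0.49123024, 0.07767447]), np.float64(0.07697241821680567))
side (array([0.495375 , 0.0735625]), np.float64(0.07283633247643528))
bottle ['scene', 'side'] (array([0.51423438, 0.28083594]), np.float64(0.2544824212954151))
scene (array([0.51158094, 0.28451422]), np.float64(0.0875955320399765))
side (array([0.51579883, 0.29575684]), np.float64(0.12327506899724006))
4612 0.86
2049 0.94
tray ['scene', 'side'] [ 0.50827152  0.17870274 -0.06696977] 0.4116790211186817
tray ['scene'] [ 0.50800278  0.17878463 -0.06546484] 0.04239157069345745
tray ['side'] [ 0.50962187  0.17742399 -0.07609869] 0.3657627118644068
bl [np.float64(0.5156326843710471), np.float64(0.2884561638698224), 0.008]
br [np.float64(0.5009103462763108), np.float64(0.06894932397405908), 0.008]
bl [np.float64(0.5156326843710471), np.float64(0.2884561638698224), 0.008]
br [np.float64(0.5009103462763108), np.float64(0.06894932397405908), 0.008]
2.45
```

View pics/b.png

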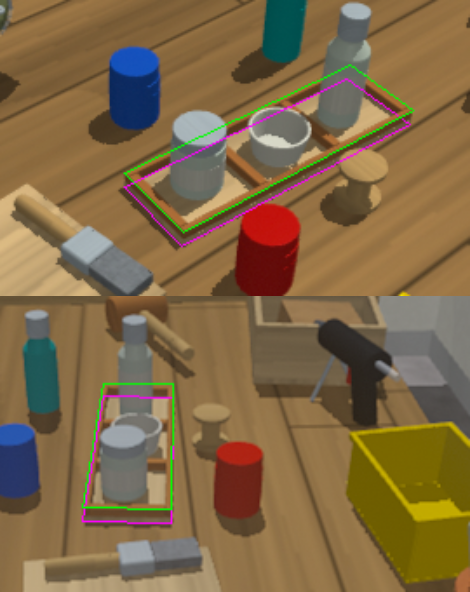

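arm_command:
  plan: [-1,0.825,1.0,0,0.574,-1,0.825,1.0,0,0.574,-1,0.825,1.0,0,0.574,-1,0.825,1.0,0,0.574,-1,0.825,1.0,0,0.574,-1,0.825,1.0,0,0.574,-1,0.825,1.0,0,0.574,-1,0.825,1.0,0,0.574,-1,0.825,1.0,0,0.574,-1,0.825,1.0,0,0.574,-1,0.825,1.0,0,0.574,-1,0.825,1.0,0,0.574,-1,0.825,1.0,0,0.574,-1,0.825,1.0,0,0.574]
  newtons: 25

```text
time_s: 3.85
ee_pos: [0.4934, -0.1259, 0.4047]
eef_rot: [-3.142, 0.0, 1.504]
force: [-0.7, -0.5, 1.1]
grip_width: 0.094
```

```bash
python3 - <<'E'
from h import *
o=sensors.get_obs();print(o["time_s"],o["ee_pos"],o["eef_rot"],o["qpos"])
p=vision.camera_params("wrist");cv2.imwrite("pics/c_wrist.png",vision.camera("wrist"))
for n in("jar","bay_right","board_clear","brush","dish","tray"):
  for d in vision.pinpoint(n,"wrist")[:3]: print(n,np.round(d["at"]),d["confidence"],ray("wrist",d["at"],.007,p))
E
```

```text
3.85 [ 0.49344931 -0.12585604  0.40471118] [-3.14157947e+00  1.39692934e-04  1.50380458e+00] [-3.21642768e-01  2.09017850e-01  1.63473137e+00 -1.43833934e-04
  1.29782101e+00 -2.54612240e-01]
jar [ 53. 443.] 0.95 [0.63280265 0.03625352 0.007     ]
jar [  6. 157.] 0.74 [0.34942465 0.09679212 0.007     ]
jar [ 19. 300.] 0.69 [0.48977544 0.07635238 0.007     ]
board_clear [261. 317.] 0.84 [ 0.48918329 -0.17838446  0.007     ]
brush [184. 312.] 0.87 [ 0.4892669  -0.08726226  0.007     ]
```

View pics/c_wrist.png

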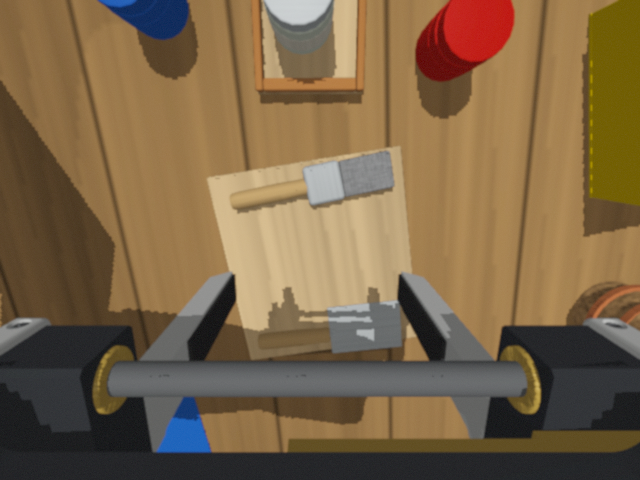

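arm_command:
  plan: [-1,0,0.504,0,0,-1,0,0.504,0,0,-1,0,0.504,0,0,-1,0,0.504,0,0,-1,0,0.504,0,0,-1,0,0.504,0,0,-1,0,0.504,-0.1,0,-1,0,0.504,-0.2,0,-1,0,0.504,-0.28,0,-1,0,0.504,-0.36,0,-1,0,0.504,-0.417,0,-1,0,0.504,-0.417,0,-1,0,0.504,-0.417,0,1,0,0.504,-0.417,0,1,0,0.504,-0.417,0,1,0,0.504,-0.417,0,1,0,0.504,-0.417,0,1,0,0.504,-0.417,0,1,0,0.504,-0.417,0,1,0,0.504,-0.417,0]
  newtons: 25

```text
time_s: 6.2
ee_pos: [0.4939, 0.0767, 0.2381]
eef_rot: [-3.141, 0.0, 1.505]
force: [-3.9, 0.4, 5.9]
grip_width: 0.0593
```

```bash
python3 - <<'E'
from h import *
for c in("scene","side"): cv2.imwrite(f"pics/d_{c}.png",vision.camera(c))
a=cv2.imread("pics/d_scene.png");b=cv2.imread("pics/d_side.png")
cv2.imwrite("pics/d.png",cv2.resize(np.hstack([a[60:360,200:500],b[60:360,180:480]]),(800,400)))
print(sensors.get_obs()["qpos"])
E
```

```text
[8.07467297e-02 4.01666914e-01 1.81525458e+00 4.90681525e-05
 9.25161687e-01 1.46432947e-01]
```

View pics/d.png

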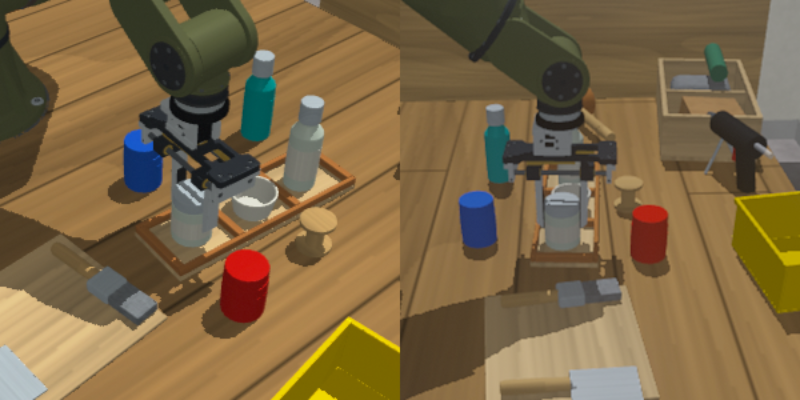

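The jar is held (the opening reads 59 mm). Next I'll carry it to the middle of the board.

arm_command:
  plan: [1,0,0,0.05,0,1,0,0,0.12,0,1,0,0,0.17,0,1,0,-0.08,0.17,0,1,0,-0.18,0.17,0,1,0,-0.28,0.17,0,1,0,-0.38,0.17,0,1,0,-0.48,0.17,0,1,0,-0.56,0.17,0,1,0,-0.61,0.17,0,1,0,-0.639,0.17,0,1,0,-0.639,0.17,0,1,0,-0.639,0.13,0,1,0,-0.639,0.08,0,1,0,-0.639,0.04,0,1,0,-0.639,0.015,0,1,0,-0.639,0.002,0,1,0,-0.639,-0.004,0,1,0,-0.639,-0.004,0]

```text
time_s: 8.2
ee_pos: [0.4942, -0.1788, 0.2366]
eef_rot: [3.141, 0.0, 1.505]
force: [0.5, 1.3, -2.8]
grip_width: 0.0599
```

```bash
python3 - <<'E'
from h import *
a=vision.camera("scene");b=vision.camera("side")
cv2.imwrite("pics/e.png",cv2.resize(np.hstack([a[60:400,120:460],b[100:440,150:490]]),(800,400)))
print(sensors.get_obs())
E
```

```text
{'time_s': 8.3, 'qpos': array([-4.17174541e-01,  4.51176775e-01,  1.74368644e+00, -7.52173828e-07,
        9.45732205e-01, -3.51372283e-01]), 'joint_vel': array([-0.00335472, -0.00017054, -0.0003013 , -0.00042807,  0.00035874,
       -0.00176846]), 'tau': array([ 1.03063483e-01, -5.58676243e+01, -2.91113752e+01,  5.30159497e-02,
        3.67852708e-02,  3.46230379e-03]), 'ee_pos': array([ 0.49414923, -0.17896763,  0.23683431]), 'eef_rot': array([3.14065656e+00, 3.43807313e-04, 1.50499435e+00]), 'force': array([-0.83944119, -0.33154571, -2.78935889]), 'moment': array([-0.05614215, -0.10725266, -0.03120099]), 'grip_width': 0.059790277299635826}
```

View pics/e.png

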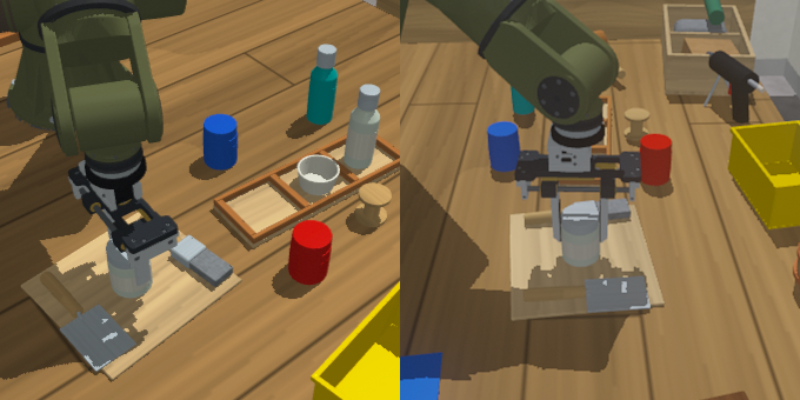

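The jar hovers just above the board, since its weight still shows at the wrist. I'll lower it about 1 mm, release it and rise.

arm_command:
  plan: [1,0,0,-0.003,0,1,0,0,-0.004,0,-1,0,0,-0.004,0,-1,0,0,-0.004,0,-1,0,0,-0.004,0,-1,0,0,-0.004,0,-1,0,0,-0.004,0,-1,0,0,0.04,0,-1,0,0,0.1,0,-1,0,0,0.2,0,-1,0,0,0.3,0,-1,0,0,0.42,0,-1,0,0,0.42,0,-1,0,0.1,0.42,0,-1,0,0.3,0.42,0,-1,0,0.3,0.42,0]

```text
time_s: 9.9
ee_pos: [0.4936, -0.0567, 0.4037]
eef_rot: [-3.141, -0.0, 1.505]
force: [-0.1, -0.1, -0.8]
grip_width: 0.0941
```

```bash
python3 - <<'E'
from fit import *
o=sensors.get_obs();print(o["time_s"],o["ee_pos"],o["grip_width"],o["force"])
p=vision.camera_params("wrist");im=vision.camera("wrist");cv2.imwrite("pics/f_wrist.png",im)
for n in("bottle","bay_left","bay_right","dish","tray"):
  for d in vision.pinpoint(n,"wrist")[:3]: print(n,np.round(d["at"]),d["confidence"],ray("wrist",d["at"],.008,p))
T=vision.silhouettes("tray","wrist")
print(len(T))
M=masks("jar",["scene","side"],[.494,-.179],.05)
for c in M: print(c,fit(JAR,{c:M[c]},[.494,-.179],.006))
M=masks("bottle",["scene","side"],[.513,.284],.06)
for c in M: print(c,fit(BOT,{c:M[c]},[.513,.284],.008))
E
```

```text
9.9 [ 0.4936378  -0.05673998  0.40368881] 0.09412322422253061 [-0.06677724 -0.0583334  -0.83715993]
bottle [314. 324.] 0.5 [ 0.49297418 -0.1787799   0.008     ]
bay_right [100. 315.] 0.88 [0.49842491 0.06942435 0.008     ]
0
scene (array([ 0.49417486, -0.18054208]), np.float64(0.08108108108108103))
side (array([ 0.49692058, -0.1803718 ]), np.float64(0.06381733021077285))
scene (array([0.5129825 , 0.28290168]), np.float64(0.06206088992974235))
side (array([0.51630396, 0.29085583]), np.float64(0.10952804986642917))
```

View pics/f_wrist.png

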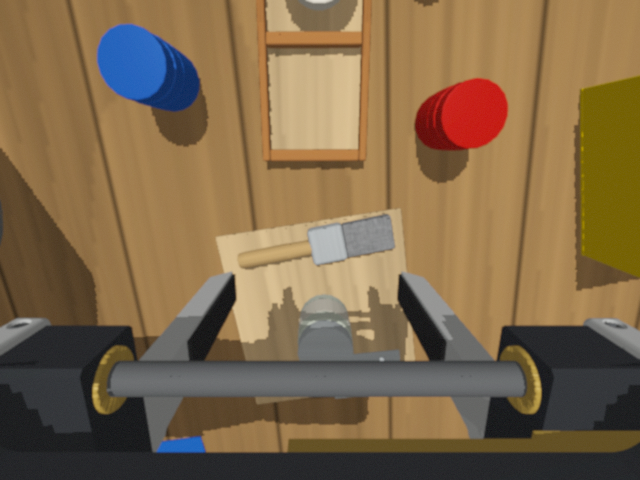

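arm_command:
  plan: [-1,0.05,0.518,0,0,-1,0.05,0.518,0,0,-1,0.05,0.518,0,0,-1,0.05,0.518,0,0,-1,0.05,0.518,0,0,-1,0.05,0.518,0,0,-1,0.05,0.518,0,0]

```text
time_s: 11.35
ee_pos: [0.514, 0.1473, 0.4042]
eef_rot: [-3.141, 0.0, 1.505]
force: [0.0, 0.7, 0.8]
grip_width: 0.0941
```

```bash
python3 - <<'E'
from fit import *
o=sensors.get_obs();print(o["time_s"],o["ee_pos"],o["grip_width"],o["force"])
p=vision.camera_params("wrist");im=vision.camera("wrist");cv2.imwrite("pics/g_wrist.png",im)
for n in("bottle","bay_left","bay_right","dish","spool"):
  for d in vision.pinpoint(n,"wrist")[:3]: print(n,np.round(d["at"]),d["confidence"],ray("wrist",d["at"],.008,p))
x0=[.513,.286]
M=masks("bottle",["wrist"],x0,.07)
for c in M: print(c,fit(BOT,{c:M[c]},x0,.008))
E
```

```text
11.35 [0.51403285 0.14732548 0.40415585] 0.09405861158990933 [0.01177945 0.67172416 0.82646018]
bottle [ 56. 170.] 0.8 [0.37475463 0.32518119 0.008     ]
bottle [ 94. 306.] 0.76 [0.51092869 0.28025294 0.008     ]
bay_right [280. 311.] 0.87 [0.50069739 0.07053664 0.008     ]
dish [191. 313.] 0.56 [0.51128867 0.17851826 0.008     ]
spool [165. 403.] 0.66 [0.61215117 0.20022745 0.008     ]
spool [192. 312.] 0.62 [0.5093915 0.1772896 0.008    ]
wrist (array([0.51015128, 0.28080068]), np.float64(0.03904820012202559))
```

View pics/g_wrist.png

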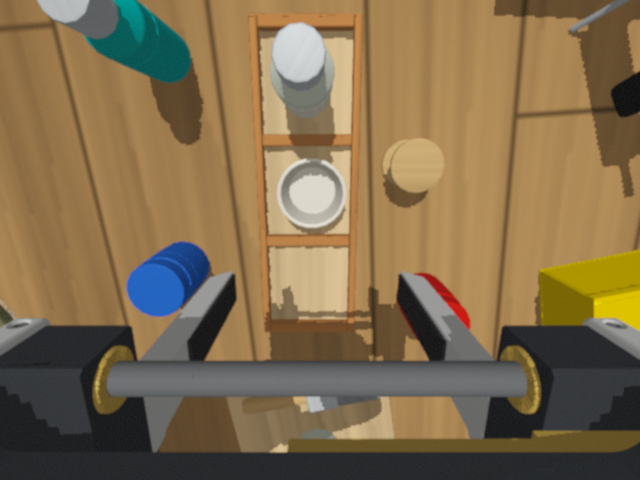

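The wrist picture shows the bottle upright in the far bay at about (302,70). The wrist fit gives (0.511, 0.281).

arm_command:
  plan: [-1,-0.0075,0.337,0,0,-1,-0.0075,0.337,0,0,-1,-0.0075,0.337,0,0,-1,-0.0075,0.337,0,0,-1,-0.0075,0.337,0,0,-1,-0.0075,0.337,-0.08,0,-1,-0.0075,0.337,-0.16,0,-1,-0.0075,0.337,-0.24,0,-1,-0.0075,0.337,-0.3,0,-1,-0.0075,0.337,-0.328,0,-1,-0.0075,0.337,-0.328,0,1,-0.0075,0.337,-0.328,0,1,-0.0075,0.337,-0.328,0,1,-0.0075,0.337,-0.328,0,1,-0.0075,0.337,-0.328,0,1,-0.0075,0.337,-0.328,0,1,-0.0075,0.337,-0.328,0,1,-0.0075,0.337,-0.328,0,1,-0.0075,0.337,-0.328,0]

```text
time_s: 13.65
ee_pos: [0.511, 0.2831, 0.2732]
eef_rot: [3.141, -0.0, 1.505]
force: [0.4, 0.2, 2.1]
grip_width: 0.0494
```

```bash
python3 - <<'E'
from h import *
a=vision.camera("scene");b=vision.camera("side")
cv2.imwrite("pics/i.png",cv2.resize(np.hstack([a[40:340,200:500],b[60:360,180:480]]),(800,400)))
E
```

```text
(no output)
```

View pics/i.png

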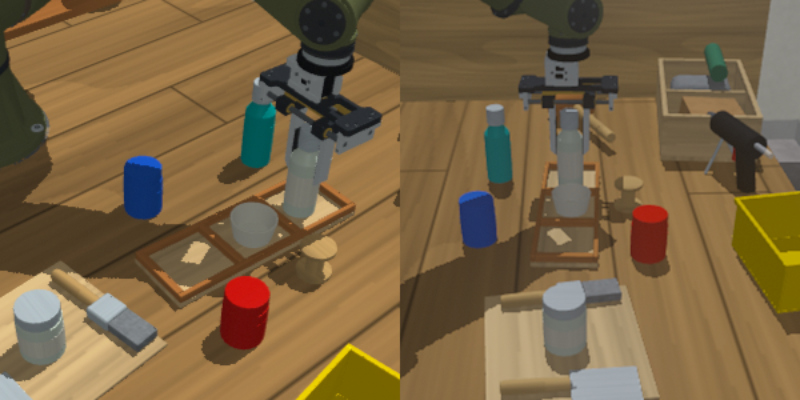

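The bottle is held (the opening reads 49 mm). I'll carry it over the dish into the −y bay.

arm_command:
  plan: [1,0,0,0.05,0,1,0,0,0.12,0,1,0,0,0.18,0,1,0,-0.06,0.18,0,1,0,-0.14,0.18,0,1,-0.0275,-0.23,0.18,0,1,-0.0275,-0.32,0.18,0,1,-0.0275,-0.41,0.18,0,1,-0.0275,-0.48,0.18,0,1,-0.0275,-0.531,0.18,0,1,-0.0275,-0.531,0.18,0,1,-0.0275,-0.531,0.15,0,1,-0.0275,-0.531,0.1,0,1,-0.0275,-0.531,0.06,0,1,-0.0275,-0.531,0.03,0,1,-0.0275,-0.531,0.012,0,1,-0.0275,-0.531,0.004,0,1,-0.0275,-0.531,0.001,0,1,-0.0275,-0.531,0.001,0]

```text
time_s: 15.65
ee_pos: [0.5001, 0.0707, 0.2738]
eef_rot: [3.141, -0.0, 1.505]
force: [-0.1, 0.6, -2.6]
grip_width: 0.0488
```

```bash
python3 - <<'E'
from h import *
print(sensors.get_obs()["force"])
a=vision.camera("scene");b=vision.camera("side")
cv2.imwrite("pics/j.png",cv2.resize(np.hstack([a[60:360,200:500],b[60:360,180:480]]),(800,400)))
o=sensors.get_obs();print(o["force"],o["ee_pos"])
E
```

```text
[-0.08354705  0.64695981 -2.5508861 ]
[ 0.22085586  0.10711506 -2.77152045] [0.5001012  0.07063686 0.27394134]
```

View pics/j.png

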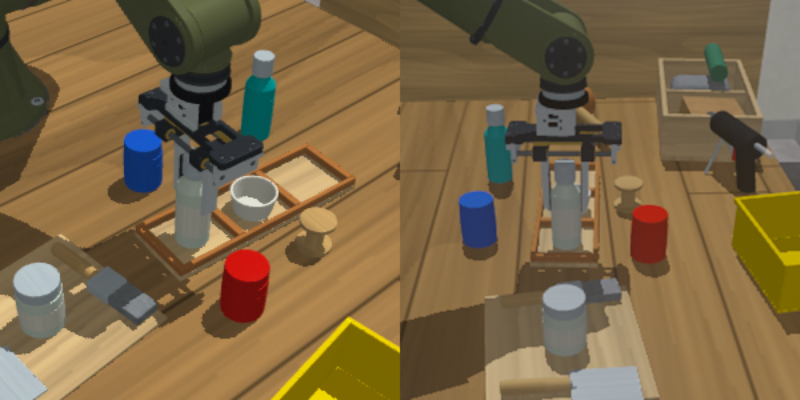

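arm_command:
  plan: [1,0,0,-0.002,0,1,0,0,-0.003,0,-1,0,0,-0.003,0,-1,0,0,-0.003,0,-1,0,0,-0.003,0,-1,0,0,-0.003,0,-1,0,0,-0.003,0,-1,0,0,0.04,0,-1,0,0,0.1,0,-1,0,0,0.2,0,-1,0,0,0.33,0,-1,0,0,0.33,0,-1,0,0,0.33,0,-1,-0.0125,-0.627,0.33,0,-1,-0.0125,-0.627,0.33,0,-1,-0.0125,-0.627,0.33,0,-1,-0.0125,-0.627,0.33,0,-1,-0.0125,-0.627,0.33,0,-1,-0.0125,-0.627,0.33,0,-1,-0.0125,-0.627,0.33,0]

```text
time_s: 17.75
ee_pos: [0.4948, -0.1809, 0.4036]
eef_rot: [-3.139, -0.001, 1.503]
force: [0.1, 1.1, 0.8]
grip_width: 0.0938
```

```bash
python3 - <<'E'
from fit import *
a=vision.camera("scene");b=vision.camera("side")
cv2.imwrite("pics/k.png",cv2.resize(np.hstack([a[60:360,200:500],b[60:360,180:480]]),(800,400)))
o=sensors.get_obs();print(o["time_s"],o["ee_pos"])
M=masks("bottle",["scene","side"],[.5,.07],.06)
for c in M: print(c,fit(BOT,{c:M[c]},[.5,.07],.008))
E
```

```text
17.85 [ 0.49509984 -0.17930249  0.40441304]
scene (array([0.50041513, 0.07097042]), np.float64(0.06246663107314465))
side (array([0.50491629, 0.074895  ]), np.float64(0.08083623693379793))
```

View pics/k.png

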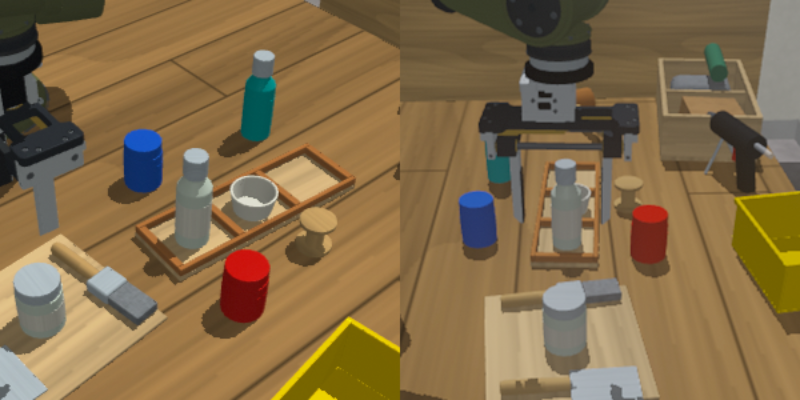

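The bottle stands upright in the −y bay. Now I'll grasp the jar on the board.

arm_command:
  plan: [-1,0,0,-0.1,0,-1,0,0,-0.2,0,-1,0,0,-0.28,0,-1,0,0,-0.36,0,-1,0,0,-0.415,0,-1,0,0,-0.415,0,-1,0,0,-0.415,0,1,0,0,-0.415,0,1,0,0,-0.415,0,1,0,0,-0.415,0,1,0,0,-0.415,0,1,0,0,-0.415,0,1,0,0,-0.415,0,1,0,0,-0.415,0]

```text
time_s: 19.45
ee_pos: [0.495, -0.1802, 0.2397]
eef_rot: [3.142, 0.0, 1.505]
force: [-3.3, 1.8, 5.8]
grip_width: 0.0595
```

arm_command:
  plan: [1,0,0,0.05,0,1,0,0,0.15,0,1,0,0,0.26,0,1,0,0,0.37,0,1,0,0,0.45,0,1,0,0,0.48,0,1,0,0.06,0.48,0,1,0.01,0.15,0.48,0,1,0.02,0.25,0.48,0,1,0.03,0.35,0.48,0,1,0.04,0.45,0.48,0,1,0.05,0.55,0.48,0,1,0.0525,0.65,0.48,0,1,0.0525,0.75,0.48,0,1,0.0525,0.84,0.48,0,1,0.0525,0.92,0.48,0,1,0.0525,0.97,0.48,0,1,0.0525,1.0,0.48,0,1,0.0525,1.0,0.48,0]

```text
time_s: 21.35
ee_pos: [0.516, 0.2207, 0.4301]
eef_rot: [-3.14, 0.001, 1.506]
force: [0.5, -1.4, -2.5]
grip_width: 0.0593
```

```bash
python3 - <<'E'
from fit import *
a=vision.camera("scene");b=vision.camera("side")
cv2.imwrite("pics/l.png",cv2.resize(np.hstack([a[40:340,200:500],b[40:340,180:480]]),(800,400)))
o=sensors.get_obs();print(o["time_s"],o["ee_pos"],o["force"],o["grip_width"])
M=masks("jar",["scene","side"],[.516,.22],.25)
for c in M: print(c,fit(JAR,{c:M[c]},[.516,.22],.198))
E
```

```text
21.45 [0.51615195 0.21922376 0.43072553] [ 0.17035905 -0.91470303 -2.18225758] 0.059511255052650876
scene (array([0.51605291, 0.21998404]), np.float64(0.19224806201550393))
side (array([0.51967657, 0.22311105]), np.float64(0.05851528384279481))
```

View pics/l.png

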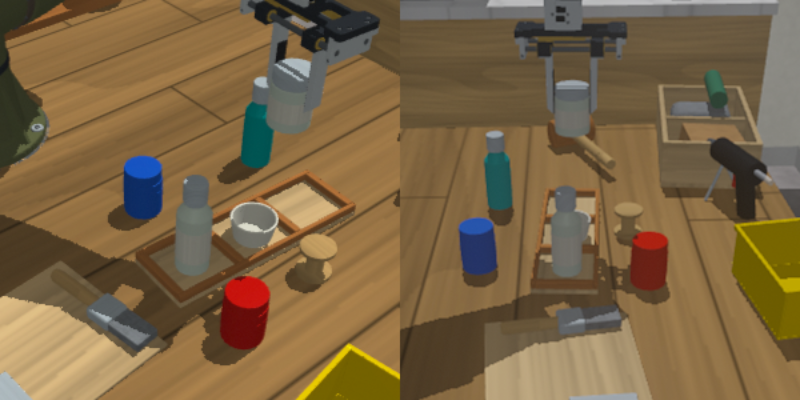

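arm_command:
  plan: [1,0,0.08,0,0,1,0,0.15,0,0,1,0,0.17,0,0,1,0,0.17,0,0,1,0,0.17,-0.08,0,1,0,0.17,-0.16,0,1,0,0.17,-0.24,0,1,0,0.17,-0.31,0,1,0,0.17,-0.37,0,1,0,0.17,-0.41,0,1,0,0.17,-0.44,0,1,0,0.17,-0.46,0,1,0,0.17,-0.468,0,1,0,0.17,-0.472,0,1,0,0.17,-0.472,0,1,0,0.17,-0.472,0]

```text
time_s: 23.25
ee_pos: [0.5161, 0.2879, 0.2432]
eef_rot: [3.141, -0.0, 1.505]
force: [0.9, 0.4, -3.0]
grip_width: 0.0596
```

```bash
python3 - <<'E'
from fit import *
a=vision.camera("scene");b=vision.camera("side")
cv2.imwrite("pics/m.png",cv2.resize(np.hstack([a[40:340,200:500],b[40:340,180:480]]),(800,400)))
o=sensors.get_obs();print(o["time_s"],o["ee_pos"],o["force"],o["grip_width"])
E
```

```text
23.35 [0.51605844 0.28789169 0.24312483] [ 0.21132597 -0.01299371 -3.00009485] 0.059187539968878156
```

View pics/m.png

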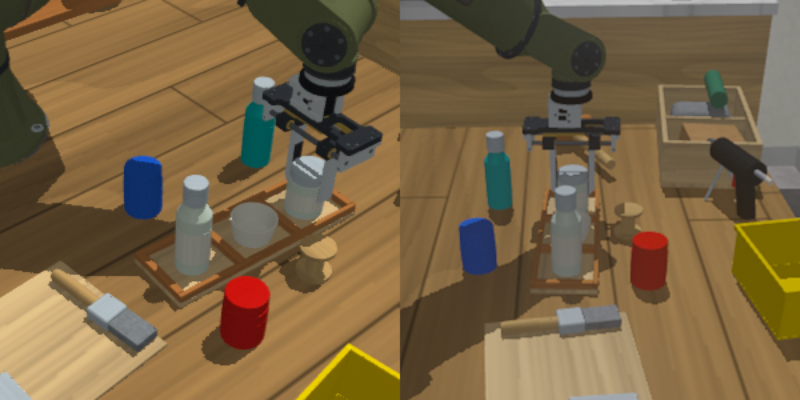

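arm_command:
  plan: [1,0,0,-0.002,0,1,0,0,-0.004,0,1,0,0,-0.005,0,1,0,0,-0.005,0,1,0,0,-0.005,0]

```text
time_s: 23.85
ee_pos: [0.5161, 0.2879, 0.2417]
eef_rot: [3.141, -0.0, 1.505]
force: [-3.7, -2.0, 8.4]
grip_width: 0.0596
```

The wrist force flipped to upward, so the jar is touching the floor. I'll release it, rise and move away.

arm_command:
  plan: [-1,0,0,0,0,-1,0,0,0,0,-1,0,0,0,0,-1,0,0,0,0,-1,0,0,0,0,-1,0,0,0.05,0,-1,0,0,0.12,0,-1,0,0,0.22,0,-1,0,0,0.32,0,-1,0,0,0.42,0,-1,0,0,0.45,0,-1,0,0,0.45,0,-1,0,-0.3,0.45,0,-1,0,-0.3,0.45,0,-1,0,-0.3,0.45,0,-1,0,-0.3,0.45,0]

```text
time_s: 25.45
ee_pos: [0.5161, 0.1657, 0.4189]
eef_rot: [-3.139, 0.001, 1.502]
force: [-0.2, 0.3, -0.6]
grip_width: 0.0939
```

```bash
python3 - <<'E'
from fit import *
a=vision.camera("scene");b=vision.camera("side");w=vision.camera("wrist")
cv2.imwrite("pics/n.png",cv2.resize(np.hstack([a[60:360,200:500],b[60:360,180:480]]),(800,400)))
cv2.imwrite("pics/n_wrist.png",w)
o=sensors.get_obs();print(o["time_s"],o["ee_pos"],o["force"],o["grip_width"])
for n,pr,x0 in(("jar",JAR,[.516,.288]),("bottle",BOT,[.5,.07])):
  M=masks(n,["scene","side","wrist"],x0,.05)
  for c in M: print(n,c,fit(pr,{c:M[c]},x0,.008))
E
```

```text
25.6 [0.51606354 0.16847346 0.4195096 ] [-0.45035808 -0.32414444  0.51936219] 0.09416553601566795
jar scene (array([0.51686719, 0.28829297]), np.float64(0.06794055201698512))
jar side (array([0.52128077, 0.29546586]), np.float64(0.43021914648212223))
jar wrist (array([0.51501405, 0.28519095]), np.float64(0.046942400405988294))
bottle scene (array([0.50107158, 0.07169579]), np.float64(0.08684210526315794))
bottle side (array([0.50497419, 0.0751471 ]), np.float64(0.06597222222222221))
bottle wrist (array([0.50000295, 0.07022017]), np.float64(0.1989174560216509))
```

View pics/n.png

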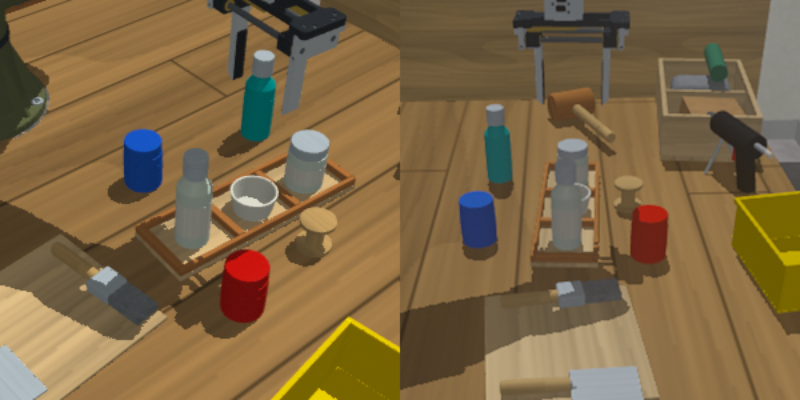

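View pics/n_wrist.png

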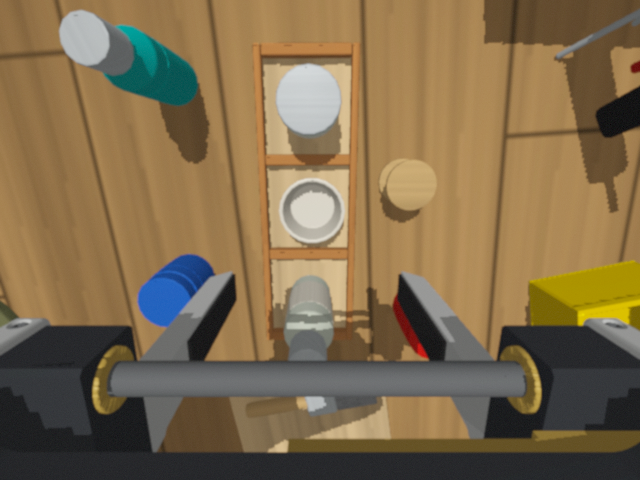

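The wrist picture shows the jar centred in the +y bay at about (308,100) and the bottle in the −y bay at about (308,315). Both stand clear of the gripper, and the dish and spool look undisturbed. I'll hand in.

```bash
python3 -c "
from station import job,sensors
print(sensors.get_obs()['joint_vel'].round(3)); print(job.hand_in())"
```

```text
[-0.004 -0.001 -0.002  0.    -0.002 -0.001]
the job is handed in; nothing more can be done
None
```

The swap is done and handed in at about 26 s of the 64 s allowed. I set the jar on the middle of the board, moved the bottle from the +y bay to the −y bay, then put the jar in the +y bay.

**Positions:** The last fits put the jar at about (0.516, 0.287) and the bottle at about (0.501, 0.071). The bay centres are about (0.516, 0.288) and (0.501, 0.069), so both are within a few mm. Both look upright in the last pictures, and the gripper was open and well clear.

**Other objects:** In the last pictures the dish, spool, brush and knife look unmoved. I checked that by eye and did not re-measure them.

**Checks that disagreed:**
- The side camera's fit of the jar was poor (error 0.43), because the bottle stood in front of it. The scene and wrist cameras agreed within 4 mm.
- The side camera put the bottle about 5 mm off from the scene camera, still well inside the 35 mm tolerance.
- The wrist fit of the bottle was also weak (error 0.20), but its position agreed with the scene camera within 2 mm.

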